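# Sort the mixed biscuits

## Task

Sort the five biscuits on the steel table: stand one folded fortune cookie in each of the two pockets of the wooden board, lay both flat round wafers in the round pan (stacked is fine), and lay the rolled wafer in the rectangular baking sheet, along the sheet's length. The biscuits are brittle, so set them down rather than dropping them, and do not shift the upturned white tea cup.

Things in the scene. Friction and masses are not known exactly. Their poses are not given: they have to be found in the camera images.
- folded_a: Folded fortune cookie: plump biscuit-coloured arch, 61 mm long (its x), 32 wide (y), 35 high, on its foot, crest up; 18 g. Origin: centre of underside. Flat parallel sides (x -15..15 mm, 13 to 35 mm above the underside): pinch there, across the width, fingertips at least 9 mm above the underside so they clear the 7 mm pocket rim. Both cookies are alike; either pocket will do.
- folded_b: Folded fortune cookie: plump biscuit-coloured arch, 61 mm long (its x), 32 wide (y), 35 high, on its foot, crest up; 18 g. Origin: centre of underside. Flat parallel sides (x -15..15 mm, 13 to 35 mm above the underside): pinch there, across the width, fingertips at least 9 mm above the underside so they clear the 7 mm pocket rim. Both cookies are alike; either pocket will do.
- flat_a: Flat round wafer, biscuit-coloured disc 54 mm in diameter and 10 mm thick with a waffle pattern, lying flat; 16 g. Origin: centre of its underside. Grip it by its rim across the diameter, fingertips close above the table. The two flat wafers are alike.
- flat_b: Flat round wafer, biscuit-coloured disc 54 mm in diameter and 10 mm thick with a waffle pattern, lying flat; 16 g. Origin: centre of its underside. Grip it by its rim across the diameter, fingertips close above the table. The two flat wafers are alike.
- roll: Rolled wafer, a biscuit-coloured tube 80 mm long (along its x), 24 mm in diameter, 24.5 mm high, lying on a 14 mm wide flat seam so that it does not roll; 16 g. Origin: centre of its underside. Grip it across its diameter.
- board: Fixed pale wooden cooling board, 110 mm (x) by 170 mm (y), 18 mm thick, with two rectangular pockets, each 84 mm (x) by 58 mm (y) and 7 mm deep (pocket floor 11 mm above the table), centred at x = 0, y = -42 mm and y = +42 mm in its frame. Origin: centre of its underside. A cookie fits a pocket with its length along the board's x.
- pan: Fixed round dark steel pan, low-sided: 132 mm across inside at the rim, 126 mm at the floor, wall 3 mm thick and 18 mm high, floor 3 mm thick. Origin: centre of its underside. The two wafers fit in it stacked or side by side.
- sheet: Fixed rectangular dark steel baking sheet, 130 mm long (its x) by 100 mm wide (its y) outside, rim 3 mm thick and 10 mm high, floor 3 mm thick (rising about 3 mm above the table). Origin: centre of its underside.
- teacup: White porcelain tea cup without handle, standing upside down: 54 mm across at the rim (below), 32 mm at the foot (above, with a blue ring), 45 mm high, loose, to the side of the biscuits. Origin: centre of its underside. Leave it where it is.

How it is judged:
At the end, for the whole second after the job is handed in: One folded cookie upright on each pocket's floor, within 15 mm of its centre; both wafers in the pan, within 38 mm of its centre, tilt under 0.4 rad; roll on the sheet, within 25 mm (x), 35 mm (y) and 0.4 rad of its centre and length; tea cup within 25 mm of its start; all released and at rest (((x of folded_a in the frame of board between -0.015 and 0.015 m and y of folded_a in the frame of board between -0.057 and -0.027 m and x of folded_b in the frame of board between -0.015 and 0.015 m and y of folded_b in the frame of board between 0.027 and 0.057 m) or (x of folded_a in the frame of board between -0.015 and 0.015 m and y of folded_a in the frame of board between 0.027 and 0.057 m and x of folded_b in the frame of board between -0.015 and 0.015 m and y of folded_b in the frame of board between -0.057 and -0.027 m)) and z of each of folded_a, folded_b in the frame of board below 0.0145 m and angle between each of folded_a, folded_b's own z axis and vertical below 0.15 rad and horizontal distance between each of flat_a, flat_b and pan below 0.038 m and z of each of flat_a, flat_b in the frame of pan below 0.02 m and angle between each of flat_a, flat_b's own z axis and vertical below 0.4 rad and x of roll in the frame of sheet between -0.025 and 0.025 m and y of roll in the frame of sheet between -0.035 and 0.035 m and z of roll in the frame of sheet below 0.008 m and angle between the x axis of roll and the x axis of sheet, either way round below 0.4 rad and linear speed of each of folded_a, folded_b, flat_a, flat_b, roll below 0.02 m/s and contact force between each of folded_a, folded_b, flat_a, flat_b, roll and the fingers below 0.05 N and distance of teacup from where it was at the start of the episode below 0.025 m); the robot touches nothing.
It fails at once if a biscuit is dropped (falls free at over 0.7 m/s, about 25 mm) ((linear speed of folded_a above 0.7 m/s and contact force between folded_a and anything else below 0.02 N) or (linear speed of folded_b above 0.7 m/s and contact force between folded_b and anything else below 0.02 N) or (linear speed of flat_a above 0.7 m/s and contact force between flat_a and anything else below 0.02 N) or (linear speed of flat_b above 0.7 m/s and contact force between flat_b and anything else below 0.02 N) or (linear speed of roll above 0.7 m/s and contact force between roll and anything else below 0.02 N)).
It fails at once if the tea cup is shifted by more than 25 mm or tipped (distance of teacup from where it was at the start of the episode above 0.025 m or angle between teacup's own z axis and vertical above 0.35 rad).
It also fails if it takes over 120 s, if anything falls off the work surface, if the arm or the gripper's body presses on something with over 40 N, if the wrist force passes 120 N, or if a joint passes its speed limit or range.

## Robot

A 6-joint arm with a two-finger parallel gripper is mounted at the origin on the work surface. World frame = base frame: x ahead of the robot, y to its left, z up, the work surface at z = 0. Lengths are in m, angles in rad, forces in N, time in s.
With the tool pointing down it reaches from about 0.35 to 0.925 m from the base axis. Payload 6.4 kg.
Tool frame: the origin (TCP) lies midway between the tips of the shut fingers; the grasp point (between the pads) lies 19 mm behind it; z points along the fingers, y is the line along which they close (so a half turn about z gives the same grasp; the last joint's range is limited). The gripper opens to 94 mm and grips with 3 to 60 N. Pads are 16 mm wide; open, the fingers measure 119 mm over their backs; the gripper's body (75 mm by 177 mm) begins 78 mm behind the grasp point.
Start: joints at [-1.46, 0.245, 1.558, -0, 1.339, -0.174], TCP at [0.183, -0.624, 0.205] pointing down, gripper open.
Joint ranges: [-3.13, 3.13], [-1.02, 2.26], [0.13, 2.54], [-0.95, 4.09], [0.21, 2.88], [-2.74, 2.74]. Speed limits (rad/s): [2.57, 2.57, 3.14, 3.14, 3.14, 3.14].

## Interface

Orientations are given as a unit quaternion [w, x, y, z].
In Python, from workcell import arm gives the robot as it stands.
- The arm moves only by the shell command python3 -m inch 'ROWS' [OPENING] [FORCE]. ROWS is JSON, a list of rows, each a list of 2 entries, a list of its own where there are three numbers: the shift along the tool's x, y, z in units of 40 mm (1.0 is 40 mm), then the turn about the tool's z in units of 6 degrees (1.0 is 6 degrees). A call has 1 to 20 rows; each row shifts and turns the commanded pose from where the row before left it, along the tool's axes as they then stand; what a row does not reach is not made up. A row lasts 1/10 s, in which the tool goes at most 50 mm and 8.59 degrees, less where a joint would pass 70% of its speed; a pose out of reach is approached as far as the arm can. A call is refused whole if a number of a shift passes 1 or a number of a turn 1, either way. A call with a gripper value outside its range is refused whole. OPENING is the closure, from 0 (fully open) to 1 (shut), set as the call begins (- or left out, the last holds). The fingers move at their own pace and stop on an object; FORCE is the grip in N (left out, the last holds). Time passes only in rows, so rows that do not move let the fingers close. It gives the time, the measured TCP pose, the force, the opening and the grip force at its end, in the units of the state.
- arm.read_state(): the state, without advancing time (a new reading comes with each control period).
- arm.camera(name): name is "scene" or "top" or "wrist"; returns a dict with "pixels" (400x640x3 uint8, red, green, blue), "K" (3x3 intrinsics, pixels), "k1" (the pictures are not rectified: a ray, as slopes to the right and down, at radius r is drawn at 1 + k1 r^2 times it, then the intrinsics apply), "xyz" and "orientation" of the camera in the world. Camera axes: x right, y up, looking along -z (the intrinsics and any distortion apply to the point x, -y, -z); pixel columns grow to the right and rows downward; lengths in m; the calibration is good to about 2 mm. A picture is of the moment at which its call begins. There is no depth.
- arm.sign_off(): hands the job in; it is judged then, once.
The state is a dict: "clock": time; "joint_positions": joint angles; "qvel": joint speeds; "effort": joint torques, N m; "eef_pos": TCP position; "orientation": TCP orientation; "force": force on the tool from outside, world axes, zero at the start; "moment": the same for the moment, N m; "opening": opening from 0.0 (shut) to 1.0 (fully open); "finger_force": force on a finger pad.
Only numpy, scipy, OpenCV 4.12 (cv2) and the standard library are available. Lean on these libraries where they do the work, as an engineer would, in place of code of your own. Each camera call takes 0.05 s, during which the arm holds its last target. There are 200 camera calls.

## Working session

There is one attempt and no reset: what is moved stays moved. The work goes in short steps, Python scripts to look and compute and a shell command to move; the robot and the scene stay as the last step left them, time stands still between calls to the robot, and variables do not carry over. Pictures are saved under pics/ and viewed, at most 14 in all, crops included, and the job is handed in when it is done.

```bash
mkdir -p pics; cat > h.py <<'E'
import numpy as np, cv2, json
from scipy.spatial.transform import Rotation as R
from workcell import arm
def snap(n,fn):
    c=arm.camera(n); cv2.imwrite('pics/'+fn+'.png',cv2.cvtColor(c['pixels'],cv2.COLOR_RGB2BGR))
    np.savez('pics/'+fn+'.npz',**{k:np.array(c[k]) for k in c}); return c
def rot(q): q=np.array(q); return R.from_quat([q[1],q[2],q[3],q[0]])
def ray(fn,uv):
    c=np.load('pics/'+fn+'.npz'); K=c['K']
    d=np.array([float(c['k1']),0,0,0,0])
    p=cv2.undistortPoints(np.array([[uv]],float),K,d)[0,0]
    return c['xyz'],rot(c['orientation']).apply([p[0],-p[1],-1])
def at(fn,uv,z):
    o,d=ray(fn,uv); return np.round((o+d*(z-o[2])/d[2])[:2],4)
E
python3 - <<'E'
from h import *
s=arm.read_state(); print(s)
for n in ['scene','top','wrist']:
    c=snap(n,n+'0'); print(n,c['K'],c['k1'],c['xyz'],c['orientation'])
E
```

```text
{'clock': 0.0, 'joint_positions': array([-1.46010839e+00,  2.45785080e-01,  1.55897632e+00, -3.06550880e-05,
        1.33866582e+00, -1.74050462e-01]), 'qvel': array([-0.0006407 ,  0.00111842,  0.0001954 , -0.00015871,  0.00055358,
       -0.00086343]), 'effort': array([ 1.55761463e-03, -4.15825474e+01, -3.14610350e+01,  6.84622396e-02,
        3.30975512e-02, -1.38682367e-04]), 'eef_pos': array([ 0.18255266, -0.62323531,  0.20438415]), 'orientation': array([-9.17296888e-04,  9.89881693e-01,  1.41892182e-01,  1.41501695e-05]), 'force': array([-0.27531594, -0.45706211, -0.21443811]), 'moment': array([-0.01339071, -0.01454531,  0.01995662]), 'finger_force': 0.0, 'opening': 0.9941296075958862}
scene [[378.98488702   0.         315.11476944]
 [  0.         378.98488702 196.24128453]
 [  0.           0.           1.        ]] 0.005139107045817577 [ 1.20707518 -0.04380887  0.80026052] [0.6776848  0.26043013 0.25174914 0.63995455]
top [[411.86560067   0.         314.543973  ]
 [  0.         411.86560067 200.51810259]
 [  0.           0.           1.        ]] -0.03150889859029487 [ 0.44500661 -0.0156261   1.03359395] [ 0.71012947  0.02385603 -0.02558982 -0.70320138]
wrist [[322.58997002   0.         317.66085702]
 [  0.         322.58997002 195.30275193]
 [  0.           0.           1.        ]] 0.011338975899900787 [ 0.24854629 -0.60529648  0.38607291] [ 0.79426036 -0.09672204  0.07348968 -0.5953105 ]
```

View pics/top0.png

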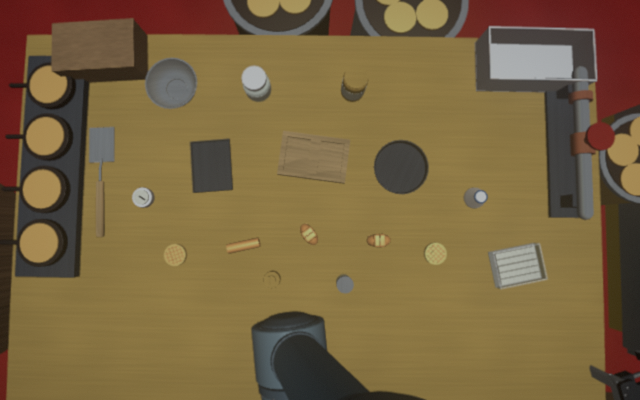

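View pics/scene0.png

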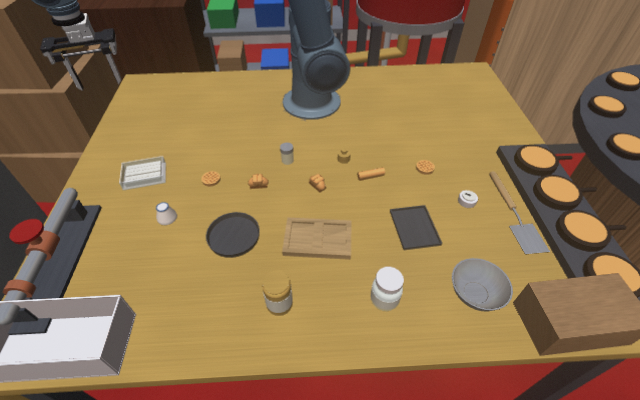

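The top view shows, in pixels: sheet (211,166), board (313,157), pan (401,167), tea cup (476,198), wafers (175,255) and (436,253), roll (243,245), cookies (309,234) and (378,240). The scene view agrees. I'll enlarge the work area next.

```bash
python3 - <<'E'
from h import *
a=cv2.imread('pics/top0.png')
cv2.imwrite('pics/c1.png',cv2.resize(a[215:275,155:455],None,fx=2.66,fy=2.66,interpolation=cv2.INTER_CUBIC))
x=a[215:275,220:400]
cv2.imwrite('pics/c2.png',np.vstack([cv2.resize(x,(800,267),interpolation=cv2.INTER_CUBIC),cv2.resize(a[125:210,180:440],(800,262),interpolation=cv2.INTER_CUBIC)]))
for n,uv,z in [('waf1',(175,255),.01),('waf2',(436,253),.01),('roll',(243,245),.02),('ck1',(309,234),.03),('ck2',(378,240),.03),('cup',(476,198),.04),('pan',(401,167),.018),
 ('b_tl',(283.5,132),.018),('b_tr',(350,138),.018),('b_br',(345,183),.018),('b_bl',(278,175),.018),
 ('s_tl',(191,142),.01),('s_tr',(229,139),.01),('s_br',(232,189),.01),('s_bl',(194,193),.01)]: print(n,at('top0',uv,z))
E
```

```text
waf1 [0.3781 0.3265]
waf2 [ 0.3893 -0.3202]
roll [0.405  0.1565]
ck1 [ 0.4337 -0.0051]
ck2 [ 0.4207 -0.1729]
cup [ 0.5247 -0.4106]
pan [ 0.602  -0.2324]
b_tl [0.6873 0.0616]
b_tr [ 0.6738 -0.1049]
b_br [ 0.5605 -0.0929]
b_bl [0.5788 0.0736]
s_tl [0.6616 0.2954]
s_tr [0.6701 0.1994]
s_br [0.5435 0.1887]
s_bl [0.5326 0.2837]
```

View pics/c2.png

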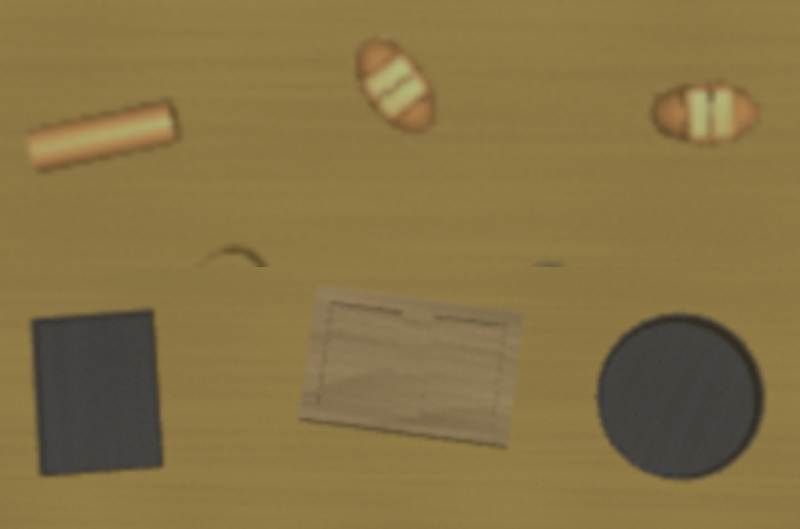

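Enlarged crop: cookie 1 centre is at (309.1,234.4) with its axis along (52,83), cookie 2 at (378.9,240.2) and nearly horizontal, and the roll at (243.2,245.4) along (145,-30). The board, sheet and pan edges are clear. Next I work out the poses and the first move.

```bash
cat >> h.py <<'E'
def yaw(): 
    v=rot(arm.read_state()['orientation']).apply([1,0,0]); return np.arctan2(v[1],v[0])
def go(x,y,z,yw=None,p=None,y0=None):
    s=arm.read_state(); p=s['eef_pos'] if p is None else np.array(p); y0=yaw() if y0 is None else y0
    d=np.array([x-p[0],y-p[1]]); c,s_=np.cos(y0),np.sin(y0)
    tx=c*d[0]+s_*d[1]; ty=s_*d[0]-c*d[1]
    t=0 if yw is None else -((yw-y0+np.pi/2)%np.pi-np.pi/2)
    print('from',np.round(p,4),'yaw',round(y0,3),'shift units x %.2f y %.2f z %.2f'%(tx/.04,ty/.04,(p[2]-z)/.04),'turn units %.2f'%(np.degrees(t)/6))
E
python3 - <<'E'
from h import *
def line(n,a,b,z,perp=0):
    p,q=at('top0',a,z),at('top0',b,z); d=q-p; print(n,(p+q)/2,'yaw',np.arctan2(d[1],d[0]),'len',np.hypot(*d))
T=lambda u,v:(220+u/4.444,215+v/4.45)
B=lambda u,v:(180+u/3.077,125+(v-267)/3.08)
line('ck1',T(370,45),T(424,128),.025); line('ck2',T(653,113.5),T(759,111),.02); line('roll',T(30,151),T(177,119),.015)
for n,c,z in [('board',[(317,287),(523,314),(505,447),(300,420)],.018),('sheet',[(32,320),(152,310),(162,467),(41,475)],.01)]:
    P=np.array([at('top0',B(*q),z) for q in c]); d=(P[0]+P[1]-P[2]-P[3]); e=P[1]-P[0]+P[2]-P[3]
    print(n,P.mean(0),'xaxis yaw',np.arctan2(d[1],d[0]),np.arctan2(e[1],e[0])+np.pi/2,np.hypot(*d)/2,np.hypot(*e)/2)
print('pan',at('top0',B(681,396.5),.015))
c=np.load('pics/wrist0.npz'); print('wrist centre on table',at('wrist0',(317,195),0)); 
s=arm.read_state(); Rt=rot(s['orientation']).inv(); print('cam in tool',Rt.apply(c['xyz']-s['eef_pos']),Rt.apply(rot(c['orientation']).apply([0,0,-1])))
go(.389,-.320,.1)
E
```

```text
ck1 [ 0.43255 -0.00585] yaw -2.55307854113543 len 0.0542219512743686
ck2 [ 0.4199 -0.1766] yaw -1.5400892583648342 len 0.058627638533374354
roll [0.40405 0.1566 ] yaw -1.3467874994018931 len 0.08328079010191965
board [ 0.6239 -0.0145] xaxis yaw -0.11971859216998773 -0.12184243701991715 0.10968509470297229 0.16784433264188572
sheet [0.60155  0.241925] xaxis yaw 0.08907722049559653 0.08410786183029528 0.12871030456027996 0.09879925353969027
pan [ 0.6024 -0.2338]
wrist centre on table [ 0.1564 -0.6307]
cam in tool [ 0.06843468  0.00093039 -0.18143176] [-2.41378335e-01 -2.76301585e-04  9.70431050e-01]
from [ 0.1826 -0.6234  0.2046] yaw 0.285 shift units x 7.08 y -5.83 z 2.62 turn units 0.00
```

```bash
python3 -m inch '[[[0.4,-0.3,0.1],0],[[0.8,-0.65,0.2],0],[[0.85,-0.7,0.3],0],[[0.85,-0.7,0.3],0],[[0.85,-0.7,0.3],0],[[0.85,-0.7,0.3],0],[[0.85,-0.7,0.3],0],[[0.8,-0.65,0.2],0],[[0.53,-0.48,0],0],[[0.3,-0.25,0],0],[[0,0,0],0],[[0,0,0],0]]' 0 10
python3 - <<'E'
from h import *
snap('wrist','w1'); go(.389,-.320,.005)
E
```

```text
clock: 1.35
eef_pos: [0.3888, -0.3213, 0.1258]
orientation: [0.0, 0.99, 0.142, 0.0]
force: [0.4, 0.2, 0.3]
opening: 0.998
finger_force: 0.0
from [ 0.3886 -0.3217  0.1258] yaw 0.284 shift units x 0.02 y -0.04 z 3.02 turn units 0.00
```

View pics/w1.png

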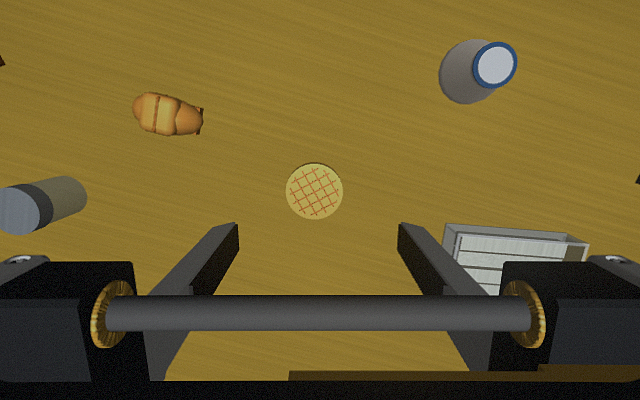

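The wafer is centred at (315,191) in the wrist view, with clear space for the fingers. The cookie is at (168,115) and the cup at (480,72).

```bash
python3 - <<'E'
from h import *
w=at('w1',(315,191),.009); print(w,'ck2',at('w1',(168,114),.02),at('w1',(133,103),.015),at('w1',(205,125),.015),'cup',at('w1',(495,65),.045)); go(*w,.005)
E
```

```text
[ 0.3869 -0.3204] ck2 [ 0.4193 -0.1793] [ 0.4193 -0.1466] [ 0.4186 -0.21  ] cup [ 0.5275 -0.422 ]
from [ 0.3886 -0.3217  0.1258] yaw 0.284 shift units x -0.03 y -0.04 z 3.02 turn units 0.00
```

```bash
python3 -m inch '[[[-0.03,-0.04,0.4],0],[[0,0,0.8],0],[[0,0,0.8],0],[[0,0,0.5],0],[[0,0,0.3],0],[[0,0,0.2],0],[[0,0,0],0],[[0,0,0],0]]' && python3 -m inch '[[[0,0,0],0],[[0,0,0],0],[[0,0,0],0],[[0,0,0],0],[[0,0,0],0],[[0,0,0],0],[[0,0,0],0],[[0,0,0],0]]' 1 8
python3 -c "
from h import *
go(.6024,-.2338,.01)"
```

```text
clock: 2.2
eef_pos: [0.3877, -0.3202, 0.0064]
orientation: [0.001, 0.99, 0.142, 0.0]
force: [-0.3, 0.4, -0.1]
opening: 1.001
finger_force: 0.0
clock: 3.0
eef_pos: [0.3873, -0.3192, 0.0055]
orientation: [-0.0, 0.99, 0.142, 0.0]
force: [0.1, -0.3, 0.6]
opening: 0.568
finger_force: 8.0
from [ 0.3873 -0.3192  0.0055] yaw 0.285 shift units x 5.76 y -0.54 z -0.11 turn units 0.00
```

```bash
python3 -m inch '[[[0,0,-0.3],0],[[0,0,-0.6],0],[[0,0,-0.6],0],[[0.4,0,0],0],[[0.8,-0.1,0],0],[[0.9,-0.1,0],0],[[0.9,-0.1,0],0],[[0.9,-0.1,0],0],[[0.9,-0.1,0],0],[[0.6,-0.04,0],0],[[0.36,0,0],0],[[0,0,0.3],0],[[0,0,0.4],0],[[0,0,0.3],0],[[0,0,0.15],0],[[0,0,0],0],[[0,0,0],0]]'
python3 -c "
from h import *
go(.6024,-.2338,.0085)"
```

```text
clock: 4.7
eef_pos: [0.6021, -0.2341, 0.0194]
orientation: [-0.0, 0.99, 0.142, -0.0]
force: [0.1, -0.4, 0.2]
opening: 0.568
finger_force: 8.0
from [ 0.6021 -0.2341  0.0194] yaw 0.284 shift units x 0.01 y -0.01 z 0.27 turn units 0.00
```

```bash
python3 -m inch '[[[0,0,0.15],0],[[0,0,0.11],0],[[0,0,0],0],[[0,0,0],0]]' && python3 -m inch '[[[0,0,0],0],[[0,0,0],0],[[0,0,0],0],[[0,0,-0.2],0],[[0,0,-0.6],0],[[0,0,-0.8],0],[[0,0,-0.4],0],[[0,0,0],0]]' 0.22
python3 - <<'E'
from h import *
snap('wrist','w2'); go(.4193,-.178,.09,-1.555)
E
```

```text
clock: 5.1
eef_pos: [0.6023, -0.2337, 0.009]
orientation: [-0.0, 0.99, 0.142, -0.0]
force: [-0.5, 0.1, -0.3]
opening: 0.571
finger_force: 8.0
clock: 5.9
eef_pos: [0.6044, -0.235, 0.0927]
orientation: [0.002, 0.99, 0.142, 0.003]
force: [-0.0, 0.8, 0.2]
opening: 0.781
finger_force: 0.0
from [ 0.6031 -0.2342  0.0903] yaw 0.285 shift units x -4.01 y -2.64 z 0.01 turn units -12.43
```

View pics/w2.png

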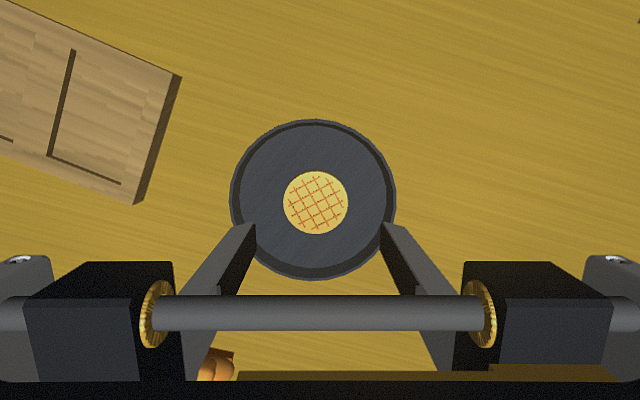

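The wafer lies centred in the pan at (316,203) and is released. Next is cookie 2.

```bash
python3 -m inch '[[[-0.4,-0.26,0],0],[[-0.8,-0.53,0],0],[[-0.8,-0.53,0],0],[[-0.8,-0.53,0],0],[[-0.8,-0.53,0],0],[[-0.41,-0.26,-0.3],0],[[0,0,0],-1],[[0,0,0],-1],[[0,0,0],-1],[[0,0,0],-1],[[0,0,0],-1],[[0,0,0],-1],[[0,0,0],-1],[[0,0,0],-1],[[0,0,0],-1],[[0,0,0],-1],[[0,0,0],-1],[[0,0,0],-1],[[0,0,0],-0.43],[[0,0,0],0]]' 0
python3 - <<'E'
from h import *
snap('wrist','w3'); go(.4193,-.178,.013,-1.555)
E
```

```text
clock: 7.95
eef_pos: [0.4177, -0.1768, 0.0994]
orientation: [-0.002, 0.702, 0.713, -0.0]
force: [0.2, -0.1, -0.2]
opening: 1.001
finger_force: 0.0
from [ 0.4179 -0.1768  0.0996] yaw 1.585 shift units x -0.03 y 0.04 z 2.17 turn units -0.01
```

View pics/w3.png

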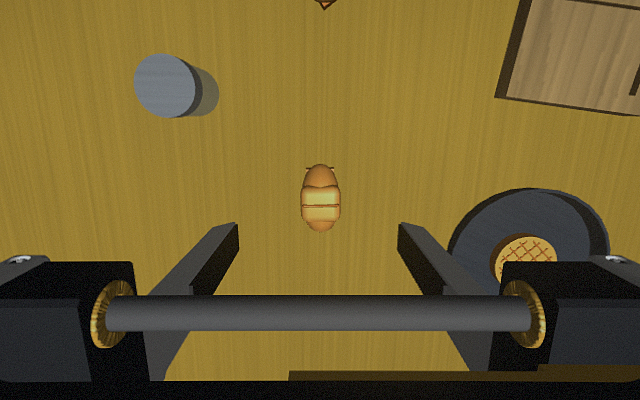

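The cookie is at (320,203), aligned with the tool and centred between the fingers.

```bash
python3 - <<'E'
from h import *
w=at('w3',(320.5,205),.035); print(w,at('w3',(319,166),.013),at('w3',(321,231),.02),at('w3',(301,200),.03),at('w3',(340,200),.03)); go(*w,.013)
E
```

```text
[ 0.4187 -0.1773] [ 0.4171 -0.1495] [ 0.4197 -0.2046] [ 0.403  -0.1747] [ 0.4344 -0.1742]
from [ 0.4179 -0.1768  0.0996] yaw 1.585 shift units x -0.01 y 0.02 z 2.17 turn units 0.00
```

```bash
python3 -m inch '[[[0,0.02,0.4],0],[[0,0,0.7],0],[[0,0,0.6],0],[[0,0,0.3],0],[[0,0,0.17],0],[[0,0,0],0],[[0,0,0],0]]' && python3 -m inch '[[[0,0,0],0],[[0,0,0],0],[[0,0,0],0],[[0,0,0],0],[[0,0,0],0],[[0,0,0],0],[[0,0,0],0],[[0,0,0],0],[[0,0,0],0]]' 1 8 && python3 -m inch '[[[0,0,-0.3],0],[[0,0,-0.6],0],[[0,0,-0.6],0],[[0,0,0],0]]'
python3 -c "
from h import *
go(.6189,-.0562,.04,-.12)"
```

```text
clock: 8.7
eef_pos: [0.4202, -0.1779, 0.015]
orientation: [0.001, 0.702, 0.713, 0.0]
force: [-0.8, -0.2, 0.2]
opening: 1.003
finger_force: 0.0
clock: 9.6
eef_pos: [0.4195, -0.1775, 0.0142]
orientation: [-0.0, 0.702, 0.713, 0.0]
force: [-0.4, 0.4, 0.0]
opening: 0.338
finger_force: 8.0
clock: 10.0
eef_pos: [0.422, -0.1793, 0.0781]
orientation: [0.004, 0.701, 0.713, 0.001]
force: [-0.1, -0.6, 0.4]
opening: 0.34
finger_force: 8.0
from [ 0.422  -0.1793  0.0781] yaw 1.587 shift units x 3.00 y 4.97 z 0.95 turn units -13.70
```

```bash
python3 -m inch '[[[0.25,0.42,0],0],[[0.5,0.83,0],0],[[0.5,0.83,0],0],[[0.5,0.83,0],0],[[0.5,0.83,0],0],[[0.5,0.83,0],0],[[0.25,0.42,0],0],[[0,0,0],-1],[[0,0,0],-1],[[0,0,0],-1],[[0,0,0],-1],[[0,0,0],-1],[[0,0,0],-1],[[0,0,0],-1],[[0,0,0],-1],[[0,0,0],-1],[[0,0,0],-1],[[0,0,0],-1],[[0,0,0],-1],[[0,0,0],-1]]' && python3 -m inch '[[[0,0,0.1],-0.7],[[0,0,0.1],0],[[0,0,0],0],[[0,0,0],0]]'
python3 - <<'E'
from h import *
snap('wrist','w4'); go(.6189,-.0562,.0255,-.12)
E
```

```text
clock: 12.0
eef_pos: [0.6166, -0.0543, 0.0732]
orientation: [-0.001, 0.095, 0.996, 0.0]
force: [1.1, 0.4, -0.1]
opening: 0.341
finger_force: 8.0
clock: 12.4
eef_pos: [0.6169, -0.0543, 0.0657]
orientation: [-0.0, 0.061, 0.998, 0.0]
force: [0.2, -0.1, 0.1]
opening: 0.339
finger_force: 8.0
from [ 0.6171 -0.0544  0.066 ] yaw 3.02 shift units x -0.05 y -0.04 z 1.01 turn units -0.01
```

View pics/w4.png

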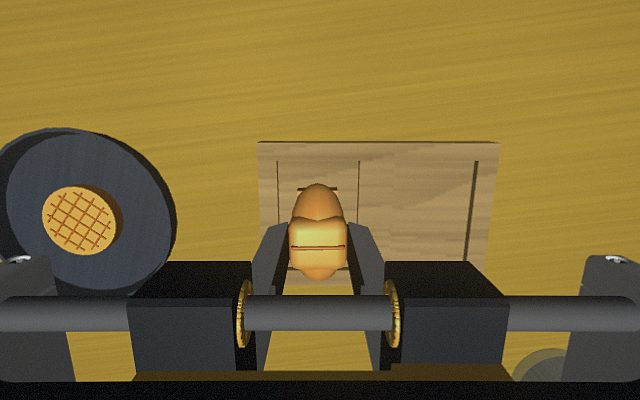

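The cookie hangs above the left pocket, whose sides are at columns 278 and 360. I'll check the lateral centring.

```bash
python3 - <<'E'
from h import *
for uv in [(278,205),(361,205),(258,142),(499,142)]: print(at('w4',uv,.018))
a,b=at('w4',(258,142),.018),at('w4',(499,142),.018); d=(b-a); u=d/np.hypot(*d); print(np.hypot(*d),np.arctan2(u[1],u[0])-np.pi/2)
c=(a+b)/2+.055*np.array([u[1],-u[0]]);print('board c A',c,'B',c-2*.055*np.array([u[1],-u[0]]))
E
```

```text
[ 0.607  -0.0841]
[ 0.6144 -0.0233]
[ 0.5597 -0.0911]
[0.5805 0.0768]
0.16918348028102506 -0.12325528824520515
board c A [ 0.62468275 -0.01391189] B [ 5.15517248e-01 -3.88110493e-04]
```

```bash
python3 -m inch '[[[-0.06,-0.03,0.2],0],[[0,0,0.4],0],[[0,0,0.2],0],[[0,0,0.1],0],[[0,0,0.06],0],[[0,0,0.04],0],[[0,0,0],0],[[0,0,0],0]]' && python3 -m inch '[[[0,0,0],0],[[0,0,0],0],[[0,0,0],0],[[0,0,-0.3],0],[[0,0,-0.8],0],[[0,0,-0.8],0],[[0,0,-0.3],0],[[0,0,0],0],[[0,0,0],0]]' 0.45
python3 -c "
from h import *
go(.4326,-.0058,.1,-2.553)"
```

```text
clock: 13.25
eef_pos: [0.6198, -0.0559, 0.0267]
orientation: [0.0, 0.06, 0.998, -0.0]
force: [0.0, 0.1, 0.8]
opening: 0.341
finger_force: 8.0
clock: 14.15
eef_pos: [0.6188, -0.0557, 0.1133]
orientation: [-0.001, 0.06, 0.998, 0.0]
force: [0.5, -0.6, 0.4]
opening: 0.551
finger_force: 0.0
from [ 0.6188 -0.0557  0.1133] yaw 3.021 shift units x 4.77 y 0.68 z 0.33 turn units -6.77
```

```bash
python3 -m inch '[[[0.4,0.06,0],0],[[0.8,0.11,0],0],[[0.9,0.13,0],0],[[0.9,0.13,0],0],[[0.9,0.13,0],0],[[0.57,0.08,0.15],0],[[0.3,0.04,0.18],0],[[0,0,0],-1],[[0,0,0],-1],[[0,0,0],-1],[[0,0,0],-1],[[0,0,0],-1],[[0,0,0],-1],[[0,0,0],-0.77],[[0,0,0],0],[[0,0,0],0]]' 0
python3 - <<'E'
from h import *
snap('wrist','w5'); go(.4326,-.0058,.1,-2.553)
E
```

```text
clock: 15.75
eef_pos: [0.4324, -0.0057, 0.0998]
orientation: [-0.001, -0.289, 0.957, 0.001]
force: [-0.5, 0.6, -0.5]
opening: 0.999
finger_force: 0.0
from [ 0.4326 -0.0057  0.1001] yaw -2.555 shift units x 0.00 y -0.00 z 0.00 turn units -0.02
```

View pics/w5.png

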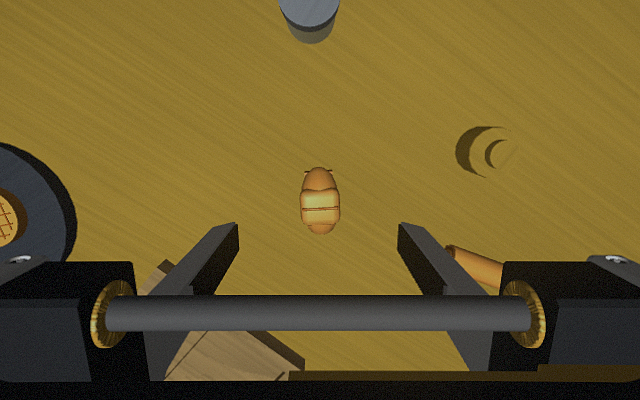

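The cookie is at (320,207), aligned and centred. Grasp as before.

```bash
python3 -m inch '[[[-0.02,0.02,0.4],0],[[0,0,0.7],0],[[0,0,0.6],0],[[0,0,0.3],0],[[0,0,0.17],0],[[0,0,0],0],[[0,0,0],0]]' && python3 -m inch '[[[0,0,0],0],[[0,0,0],0],[[0,0,0],0],[[0,0,0],0],[[0,0,0],0],[[0,0,0],0],[[0,0,0],0],[[0,0,0],0],[[0,0,0],0]]' 1 8 && python3 -m inch '[[[0,0,-0.3],0],[[0,0,-0.7],0],[[0,0,-0.8],0],[[0,0,-0.2],0],[[0,0,0],0]]'
python3 -c "
from h import *
go(.6292,.0280,.04,-.122)"
```

```text
clock: 16.5
eef_pos: [0.4343, -0.005, 0.0151]
orientation: [0.001, -0.29, 0.957, -0.0]
force: [-0.3, -0.1, 1.4]
opening: 0.998
finger_force: 0.0
clock: 17.4
eef_pos: [0.4335, -0.0048, 0.0142]
orientation: [-0.0, -0.29, 0.957, 0.0]
force: [0.2, 0.7, -0.9]
opening: 0.344
finger_force: 7.9
clock: 17.9
eef_pos: [0.4348, -0.0052, 0.0959]
orientation: [0.002, -0.29, 0.957, -0.001]
force: [-0.0, 0.3, -0.4]
opening: 0.342
finger_force: 7.9
from [ 0.4348 -0.0052  0.0959] yaw -2.553 shift units x -4.50 y -2.01 z 1.40 turn units 6.79
```

```bash
python3 -m inch '[[[-0.4,-0.18,0],0],[[-0.8,-0.35,0],0],[[-0.9,-0.4,0],0],[[-0.9,-0.4,0],0],[[-0.8,-0.36,0],0],[[-0.5,-0.22,0],0],[[-0.2,-0.1,0],0],[[0,0,0],1],[[0,0,0],1],[[0,0,0],1],[[0,0,0],1],[[0,0,0],1],[[0,0,0],1],[[0,0,0],0.79],[[0,0,0.4],0],[[0,0,0.4],0],[[0,0,0],0],[[0,0,0],0]]'
python3 - <<'E'
from h import *
snap('wrist','w6'); go(.6292,.028,.0257,-.122)
E
```

```text
clock: 19.7
eef_pos: [0.6267, 0.0283, 0.0606]
orientation: [-0.001, 0.061, 0.998, 0.0]
force: [-0.3, 0.5, -0.1]
opening: 0.349
finger_force: 7.9
from [0.6276 0.0282 0.0616] yaw 3.02 shift units x -0.04 y -0.00 z 0.90 turn units -0.00
```

View pics/w6.png

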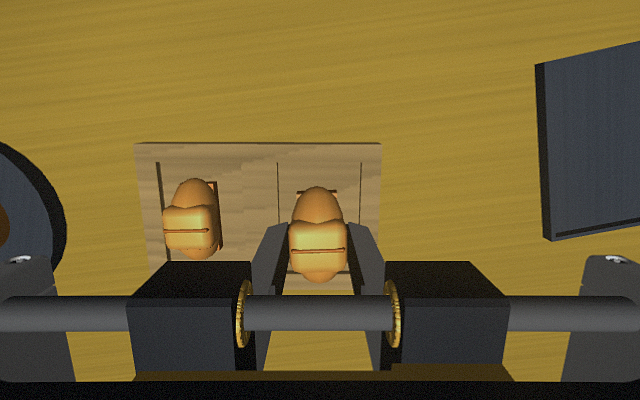

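The first cookie stands in the left pocket at (192,222), and the second is centred over the right one between columns 278 and 361. I'll lower it and release.

```bash
python3 -m inch '[[[-0.04,0,0.2],0],[[0,0,0.3],0],[[0,0,0.2],0],[[0,0,0.1],0],[[0,0,0.06],0],[[0,0,0.03],0],[[0,0,0],0],[[0,0,0],0]]' && python3 -m inch '[[[0,0,0],0],[[0,0,0],0],[[0,0,0],0],[[0,0,-0.3],0],[[0,0,-0.8],0],[[0,0,-0.8],0],[[0,0,-0.3],0],[[0,0,0],0],[[0,0,0],0]]' 0.45
python3 -c "
from h import *
go(.404,.1566,.1,-1.347)"
```

```text
clock: 20.55
eef_pos: [0.6298, 0.028, 0.0271]
orientation: [0.0, 0.061, 0.998, -0.0]
force: [-0.4, -0.9, 0.8]
opening: 0.342
finger_force: 7.9
clock: 21.45
eef_pos: [0.6288, 0.0281, 0.1137]
orientation: [-0.001, 0.061, 0.998, 0.0]
force: [-0.1, 0.1, -0.2]
opening: 0.552
finger_force: 0.0
from [0.6288 0.0281 0.1137] yaw 3.019 shift units x 5.97 y 2.50 z 0.34 turn units 11.69
```

```bash
python3 -m inch '[[[0.4,0.16,0],0],[[0.85,0.36,0],0],[[0.9,0.38,0],0],[[0.9,0.38,0],0],[[0.9,0.38,0],0],[[0.9,0.38,0],0],[[0.72,0.3,0.1],0],[[0.4,0.16,0.2],1],[[0,0,0],1],[[0,0,0],1],[[0,0,0],1],[[0,0,0],1],[[0,0,0],1],[[0,0,0],1],[[0,0,0],1],[[0,0,0],1],[[0,0,0],1],[[0,0,0],1],[[0,0,0],0.69],[[0,0,0],0]]' 0 && python3 -m inch '[[[0,0,0],0]]'
python3 - <<'E'
from h import *
snap('wrist','w7'); go(.404,.1566,.1,-1.347)
E
```

```text
clock: 23.45
eef_pos: [0.4033, 0.1563, 0.1009]
orientation: [-0.001, 0.624, 0.782, -0.001]
force: [-0.5, 0.5, -0.3]
opening: 1.006
finger_force: 0.0
clock: 23.55
eef_pos: [0.4037, 0.1564, 0.1014]
orientation: [-0.001, 0.623, 0.782, -0.001]
force: [-0.1, -0.0, -0.4]
opening: 1.0
finger_force: 0.0
from [0.404  0.1564 0.1017] yaw 1.796 shift units x 0.01 y 0.00 z 0.04 turn units 0.01
```

View pics/w7.png

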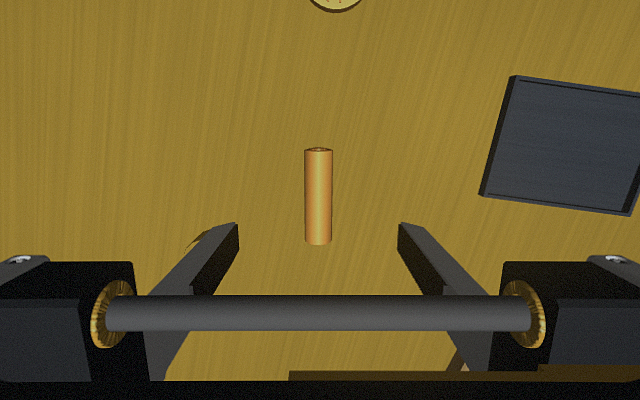

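The roll is at (319,197), parallel to the tool and centred.

```bash
python3 -m inch '[[[0,0.02,0.4],0],[[0,0,0.7],0],[[0,0,0.7],0],[[0,0,0.35],0],[[0,0,0.2],0],[[0,0,0],0],[[0,0,0],0]]' && python3 -m inch '[[[0,0,0],0],[[0,0,0],0],[[0,0,0],0],[[0,0,0],0],[[0,0,0],0],[[0,0,0],0],[[0,0,0],0],[[0,0,0],0],[[0,0,0],0],[[0,0,0],0]]' 1 8 && python3 -m inch '[[[0,0,-0.3],0],[[0,0,-0.7],0],[[0,0,-0.3],0],[[0,0,0],0]]'
python3 -c "
from h import *
go(.6016,.2419,.01,.086)"
```

```text
clock: 24.3
eef_pos: [0.406, 0.1567, 0.0092]
orientation: [0.0, 0.623, 0.782, 0.0]
force: [0.0, 0.2, -0.1]
opening: 0.999
finger_force: 0.0
clock: 25.3
eef_pos: [0.4055, 0.1566, 0.0086]
orientation: [-0.0, 0.624, 0.782, -0.0]
force: [0.1, 0.1, -0.7]
opening: 0.255
finger_force: 8.0
clock: 25.7
eef_pos: [0.4075, 0.1569, 0.063]
orientation: [0.002, 0.624, 0.782, 0.002]
force: [-0.1, 0.3, -1.0]
opening: 0.252
finger_force: 8.0
from [0.4075 0.1569 0.063 ] yaw 1.795 shift units x 0.99 y 5.20 z 1.33 turn units -13.68
```

```bash
python3 -m inch '[[[0.09,0.45,0],0],[[0.15,0.8,0],0],[[0.18,0.9,0],0],[[0.18,0.95,0],0],[[0.18,0.95,0],0],[[0.13,0.7,0],0],[[0.08,0.45,0],-0.68],[[0,0,0],-1],[[0,0,0],-1],[[0,0,0],-1],[[0,0,0],-1],[[0,0,0],-1],[[0,0,0],-1],[[0,0,0],-1],[[0,0,0],-1],[[0,0,0],-1],[[0,0,0],-1],[[0,0,0],-1],[[0,0,0],-1],[[0,0,0],-1]]' && python3 -m inch '[[[0,0,0.3],0],[[0,0,0.4],0],[[0,0,0.2],0],[[0,0,0],0],[[0,0,0],0]]'
python3 -c "
from h import *
go(.6016,.2419,.012,.086)"
```

```text
clock: 27.7
eef_pos: [0.5987, 0.2412, 0.0592]
orientation: [-0.001, -0.045, 0.999, -0.0]
force: [1.2, -0.2, -0.1]
opening: 0.251
finger_force: 8.0
clock: 28.2
eef_pos: [0.5992, 0.2414, 0.024]
orientation: [-0.0, -0.043, 0.999, -0.0]
force: [-0.3, -0.1, 0.0]
opening: 0.253
finger_force: 8.0
from [0.5992 0.2414 0.024 ] yaw -3.056 shift units x -0.06 y 0.01 z 0.30 turn units -0.01
```

```bash
python3 -m inch '[[[-0.05,0,0.15],0],[[0,0,0.1],0],[[0,0,0.05],0],[[0,0,0],0],[[0,0,0],0]]' && python3 -m inch '[[[0,0,0],0],[[0,0,0],0],[[0,0,0],0],[[0,0,-0.3],0],[[0,0,-0.8],0],[[0,0,-0.8],0],[[0,0,-0.3],0],[[0,0,0],0],[[0,0,0],0]]' 0.55
python3 -c "
from h import *
go(.3781,.3265,.1,.5)"
```

```text
clock: 28.7
eef_pos: [0.6015, 0.2417, 0.0127]
orientation: [0.0, -0.043, 0.999, 0.0]
force: [-0.4, -0.0, 1.4]
opening: 0.251
finger_force: 8.0
clock: 29.6
eef_pos: [0.6008, 0.2415, 0.0997]
orientation: [-0.001, -0.043, 0.999, -0.0]
force: [0.2, 0.3, 0.4]
opening: 0.452
finger_force: 0.0
from [0.6008 0.2415 0.0997] yaw -3.056 shift units x 5.36 y 2.59 z -0.01 turn units -3.96
```

```bash
python3 -m inch '[[[0.4,0.19,0],0],[[0.8,0.38,0],0],[[0.85,0.41,0],0],[[0.85,0.41,0],0],[[0.85,0.41,0],0],[[0.8,0.4,0],0],[[0.5,0.25,0],0],[[0.31,0.14,0],0],[[0,0,0],0],[[0,0,0],0]]' 0
python3 - <<'E'
from h import *
snap('wrist','w8'); go(.3781,.3265,.1)
E
```

```text
clock: 30.6
eef_pos: [0.3793, 0.3262, 0.1002]
orientation: [-0.0, -0.043, 0.999, -0.0]
force: [0.8, -0.7, -0.1]
opening: 0.999
finger_force: 0.0
from [0.3798 0.3262 0.1004] yaw -3.056 shift units x 0.04 y 0.01 z 0.01 turn units 0.00
```

View pics/w8.png

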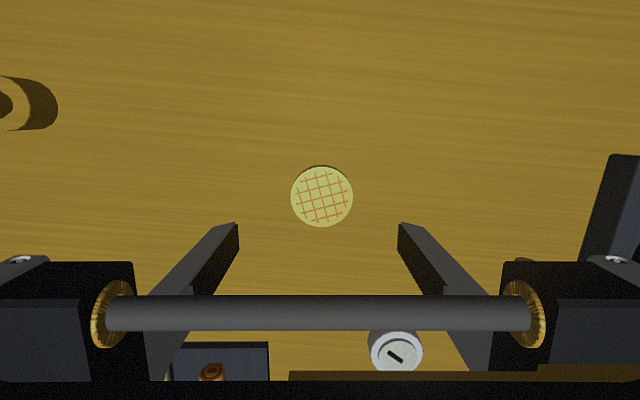

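The wafer is at (321.5,196) and the space around it is clear.

```bash
python3 -c "
from h import *
w=at('w8',(321.5,196),.009); print(w); go(*w,.005)"
```

```text
[0.3767 0.328 ]
from [0.3798 0.3262 0.1004] yaw -3.056 shift units x 0.07 y 0.05 z 2.38 turn units 0.00
```

```bash
python3 -m inch '[[[0.06,0.05,0.4],0],[[0,0,0.7],0],[[0,0,0.7],0],[[0,0,0.35],0],[[0,0,0.25],0],[[0,0,0],0],[[0,0,0],0]]' && python3 -m inch '[[[0,0,0],0],[[0,0,0],0],[[0,0,0],0],[[0,0,0],0],[[0,0,0],0],[[0,0,0],0],[[0,0,0],0],[[0,0,0],0]]' 1 8 && python3 -m inch '[[[0,0,-0.3],0],[[0,0,-0.7],0],[[0,0,-0.9],0],[[0,0,-0.5],0],[[0,0,0],0]]'
python3 -c "
from h import *
go(.6024,-.2338,.02)"
```

```text
clock: 31.35
eef_pos: [0.3773, 0.3286, 0.0054]
orientation: [0.001, -0.043, 0.999, 0.0]
force: [-0.6, 0.3, 0.0]
opening: 1.004
finger_force: 0.0
clock: 32.15
eef_pos: [0.3765, 0.3283, 0.0048]
orientation: [0.0, -0.043, 0.999, 0.0]
force: [-1.5, -0.0, 1.6]
opening: 0.569
finger_force: 8.0
clock: 32.65
eef_pos: [0.3788, 0.3296, 0.1047]
orientation: [0.004, -0.043, 0.999, 0.002]
force: [0.5, -0.3, 0.1]
opening: 0.565
finger_force: 8.0
from [0.3788 0.3296 0.1047] yaw -3.056 shift units x -4.36 y -14.51 z 2.12 turn units 0.00
```

```bash
python3 -m inch '[[[-0.13,-0.45,0],0],[[-0.25,-0.85,0],0],[[-0.27,-0.9,0],0],[[-0.27,-0.9,0],0],[[-0.27,-0.9,0],0],[[-0.27,-0.9,0],0],[[-0.27,-0.9,0],0],[[-0.27,-0.9,0],0],[[-0.27,-0.9,0],0],[[-0.27,-0.9,0],0],[[-0.27,-0.9,0],0],[[-0.27,-0.9,0],0],[[-0.27,-0.9,0],0],[[-0.27,-0.9,0],0],[[-0.27,-0.9,0],0],[[-0.27,-0.9,0],0],[[-0.13,-0.4,0],0],[[-0.07,-0.21,0],0],[[0,0,0],0],[[0,0,0],0]]' && python3 -m inch '[[[0,0,0.4],0],[[0,0,0.7],0],[[0,0,0.5],0],[[0,0,0.2],0],[[0,0,0],0],[[0,0,0],0]]'
python3 -c "
from h import *
go(.6024,-.2338,.0185)"
```

```text
clock: 34.65
eef_pos: [0.5993, -0.234, 0.0998]
orientation: [-0.001, -0.043, 0.999, 0.001]
force: [0.2, -0.0, 0.2]
opening: 0.571
finger_force: 8.0
clock: 35.25
eef_pos: [0.6003, -0.2349, 0.0292]
orientation: [0.0, -0.043, 0.999, -0.0]
force: [0.5, -0.2, -0.8]
opening: 0.565
finger_force: 8.0
from [ 0.6003 -0.2349  0.0292] yaw -3.055 shift units x -0.05 y 0.02 z 0.27 turn units 0.00
```

```bash
python3 -m inch '[[[-0.05,0.02,0.12],0],[[0,0,0.1],0],[[0,0,0.04],0],[[0,0,0],0],[[0,0,0],0]]' && python3 -m inch '[[[0,0,0],0],[[0,0,0],0],[[0,0,0],0],[[0,0,-0.3],0],[[0,0,-0.8],0],[[0,0,-0.9],0],[[0.5,0,-0.5],0],[[0.9,0,0],0],[[0.9,0,0],0],[[0.5,0,0],0],[[0,0,0],0]]' 0.25
python3 - <<'E'
from h import *
snap('wrist','w9'); snap('top','t9')
a=cv2.imread('pics/t9.png')[120:300,170:500]; b=cv2.imread('pics/w9.png')
cv2.imwrite('pics/e.png',cv2.resize(a,(792,432),interpolation=cv2.INTER_CUBIC))
E
```

```text
clock: 35.75
eef_pos: [0.6019, -0.2341, 0.0183]
orientation: [0.0, -0.043, 0.999, -0.0]
force: [0.4, 0.1, -0.8]
opening: 0.571
finger_force: 8.0
clock: 36.85
eef_pos: [0.4888, -0.2438, 0.119]
orientation: [0.0, -0.042, 0.999, -0.0]
force: [0.5, -0.2, -0.4]
opening: 0.748
finger_force: 0.0
```

View pics/e.png

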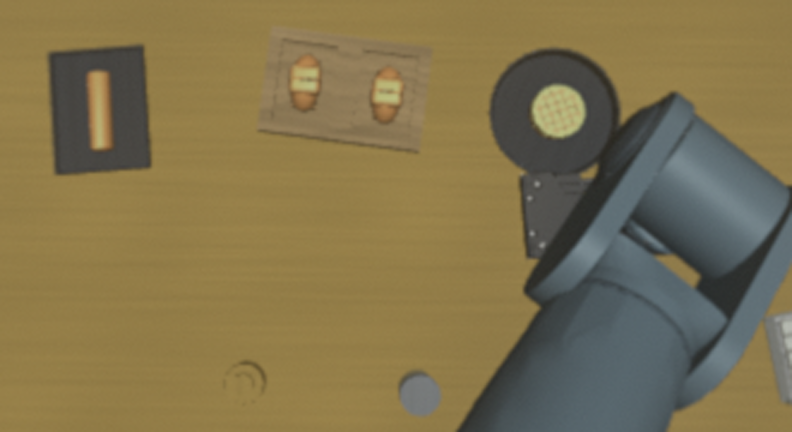

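The top view shows the roll along the sheet at (99,110), both cookies in their pockets at (305,82) and (387,95), and the stacked wafers in the pan at (558,110). I'll check that the cup hasn't moved, then hand in.

```bash
python3 - <<'E'
from h import *
snap('scene','s9'); a=cv2.imread('pics/scene0.png')[198:228,150:182].astype(int); b=cv2.imread('pics/s9.png')[198:228,150:182].astype(int)
d=np.abs(a-b).mean(); print(d)
if d<8: print(arm.sign_off())
E
```

```text
3.7625
the job is handed in; nothing more can be done
None
```

I handed the job in at about 37 s: one cookie in each board pocket, both wafers stacked in the pan, the roll lengthwise on the sheet, and the tea cup unmoved in the camera check; no verdict came back.

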